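# Lay the standing halva pack down in its tray and push it home

## Robot

A 6-joint arm with a two-finger parallel gripper is mounted at the origin on the work surface. World frame = base frame: x ahead of the robot, y to its left, z up, the work surface at z = 0. Lengths are in mm, angles in rad, forces in N, time in s.
With the tool pointing down it reaches from about 400 to 925 mm from the base axis. Payload 12.5 kg.
Tool frame: the origin (TCP) lies at the very end of the fingers, on their centre line; the grasp point (between the pads) lies 19 mm behind it (hold_point_z is the distance from the TCP to the grasp point, in mm); y points along the fingers, z is the direction in which the jaws open and shut, and the axes are right-handed (so a half turn about y gives the same grasp; the last joint's range is limited). The gripper opens to 95 mm and grips with 3 to 60 N. Pads are 20 mm wide; open, the fingers measure 119 mm over their backs; the gripper's body (75 mm by 180 mm) begins 59 mm behind the grasp point.
Start: joints at [1.066, 0.491, 1.559, -0, 1.092, -0.106], TCP at [242.681, 575.98, 214.661] pointing down, gripper open.
Joint ranges: [-3.1, 3.1], [-0.84, 2.19], [0.05, 2.79], [-1.13, 4.28], [0.06, 2.93], [-2.69, 2.69]. Speed limits (rad/s): [2.22, 2.22, 2.79, 3.14, 3.14, 3.14].

## Interface

Orientations are given as a 3x3 rotation matrix whose columns are the frame's x, y, z axes.
In Python, from rig import sense, grab_frame, camera_info, hand_in, hold_point_z gives the robot as it stands. The module is installed in compiled form; this text tells all that it offers.
- The arm moves only by the tool carry_out, never from a script. Its argument "moves" is a list of rows, each a list of 7 numbers: the shift along the tool's x, y, z in mm, then the turn, a rotation vector about the tool's x, y, z in rad, then the closure, from -1 (fully open) to 1 (shut), so that 0 is half open. In form: [[x, y, z, ax, ay, az, claw], ...]. A call has 1 to 8 rows; each row shifts and turns the pose as measured when the row begins, along the tool's axes as they then stand; what a row does not reach is not made up. A row lasts 1/8 s, in which the tool goes at most 62.5 mm and 10.7 degrees, less where a joint would pass 70% of its speed; a pose out of reach is approached as far as the arm can. A call with a gripper value outside its range is refused whole. The fingers move at their own pace and stop on an object; the grip force is fixed at half the most. Time passes only in rows, so rows that do not move let the fingers close. It gives the time, the measured TCP pose, the force and the opening at its end, in the units of the state.
- sense(): the state, without advancing time (a new reading comes with each control period).
- grab_frame(name): name is "side" or "top" or "wrist"; returns (picture, depth): 384x512x3 uint8, red, green, blue; 384x512 float32, mm along the optical axis (not along the pixel's ray), 0 where there is no reading.
- camera_info(name): a dict with "mtx" (3x3 intrinsics, pixels), "world_from_camera" (4x4, takes a point from camera to world coordinates). Camera axes: x right, y down, z forward; pixel columns grow to the right and rows downward; lengths in mm; the calibration is good to about 2 mm. A picture is of the moment at which its call begins: read the wrist's pose just before it. camera_info takes no time and is no camera call; for the wrist camera it gives the pose at the moment of the call.
- hand_in(): hands the job in, once; it reports no verdict.
The state is a dict: "t": time; "joint_pos": joint angles; "qd": joint speeds; "effort": joint torques, N m; "tool_pos": TCP position; "tcp_rot": TCP orientation; "wrist_force": force on the tool from outside, world axes, zero at the start; "wrist_torque": the same for the moment, N m; "finger_gap": finger opening in mm.
Only numpy, scipy, OpenCV 4.12 (cv2) and the standard library are available. Lean on these libraries where they do the work, as an engineer would, in place of code of your own. Each camera call takes 0.05 s, during which the arm holds its last target.

## Task

One halva pack stands on end in the tray that has no other pack in it. Push it over towards the empty end of that tray, so that it lies flat in the tray with its label up, then push it along the tray until its leading end is fully home against the wall at that end. It is to be pushed with the fingers, never picked up or lifted off the tray; leave the other pack, the jar and the syrup bottle where they are.

Things in the scene. Friction and masses are not known exactly. Their poses are not given: they have to be found in the camera images.
- pack: halva pack to lay down: loose cream box, brown end bands, red and yellow label on its -x side; 45 (x) x 80 (y) x 150 mm (z), 0.2 to 0.42 kg. Origin: centre of its foot; z to its top. Starts upright, 80 mm width across the tray, x within 4 degrees of the tray's x. Pushed near its top towards +x it falls past 17 degrees of lean, then lies 45 mm high, label up, 30 to 100 mm short of the end wall
- pack_top (a point): centre of the pack's top end face, 150 mm along its z from its origin: the leading end when it lies in the tray
- pack_toe (a point): middle of the pack's foot edge on its +x side, over which it tips (22.5 mm along its x from its origin); it stays down on the tray floor all along
- tray: the fixed green-walled tray, with a pale floor, that the pack stands in. Inside 330 mm long (its x) x 94 mm wide (its y); walls 5 mm thick, their tops 26 mm above the counter; floor 4 mm above the counter. Origin at the centre of its underside, z up. The pack stands in its -x half; the +x end is the empty end
- tray_stop (a point): middle of the foot of the inner face of the tray's end wall at the empty (+x) end, 165 mm from the tray's origin, on the tray floor: the pack is pushed home against this wall
- full_tray: the second, equal fixed tray, beside the first and nearly parallel to it, nearer to the robot or farther; it holds the other pack
- other_pack: an equal pack, already lying label up in the full tray, 45 mm high (49 mm above the counter): leave it alone. Origin at the centre of its underside as it lies, x along its 150 mm length, z up
- jar: a low jar with a yellow lid, 72 mm across, 90 mm tall, standing to the right of the trays: leave it alone. Origin at the centre of its underside
- syrup: an amber syrup bottle with a red cap, 60 mm across, 190 mm tall, standing to the left of the trays: leave it alone. Origin at the centre of its underside
Mind the look-alikes: they are no part of the job. What is shaped like the pack but blue or green is not meant.

How it is judged:
By the outcome, as a careful person would: the job done as asked, in the order asked, and still so for the second after the job is handed in, with the robot touching nothing.
It also fails if it takes over 42 s, if anything falls off the work surface, if the arm or the gripper's body presses on something with over 40 N, if the wrist force passes 120 N, or if a joint passes its speed limit or range.

## Working session

There is one attempt and no reset: what is moved stays moved. The work goes in short steps, Python scripts to look and compute and a tool call to move; the robot and the scene stay as the last step left them, time stands still between calls to the robot, and variables do not carry over. Pictures are saved under pics/ and viewed, and the job is handed in when it is done.

Besides the shell and the picture viewer there is one more tool, called by a JSON object that holds its "name" and its "arguments". carry_out: Moves the arm, as the interface text tells. Its arguments: {"type":"object","properties":{"moves":{"type":"array"}},"required":["moves"]}

```bash
mkdir -p pics
cat > h.py <<'E'
import numpy as np,cv2
from rig import *
def snap(n,f):
    i=camera_info(n); p,d=grab_frame(n)
    cv2.imwrite(f'pics/{f}.png',p[:,:,::-1]); np.savez(f'{f}.npz',p=p,d=d,K=i['mtx'],T=i['world_from_camera'])
def cloud(f):
    z=np.load(f+'.npz');d=z['d'];K=z['K'];T=z['T']
    v,u=np.mgrid[:384,:512]
    P=np.stack([(u-K[0,2])/K[0,0]*d,(v-K[1,2])/K[1,1]*d,d,np.ones_like(d)],-1)@T.T
    return z['p'],np.where(d[...,None]>0,P[...,:3],np.nan)
E
python3 - <<'E'
from h import *
s=sense();print(s['t'],s['tool_pos'],s['tcp_rot'],s['finger_gap'],hold_point_z)
for n in('top','side'):snap(n,n+'0')
print(camera_info('top'),camera_info('side'))
E
```

```text
0.0 [242.54911176 575.75340442 214.04684167] [[ 9.21566764e-01 -5.12545000e-04  3.88219572e-01]
 [-3.88219902e-01 -1.00637151e-03  9.21566219e-01]
 [-8.16510401e-05 -9.99999362e-01 -1.12641871e-03]] 95.21824597620692 18.8
{'mtx': array([[442.7775903 ,   0.        , 249.67601283],
       [  0.        , 442.7775903 , 192.55267395],
       [  0.        ,   0.        ,   1.        ]]), 'world_from_camera': array([[-7.47658161e-03, -9.87777754e-01,  1.55689462e-01,
         4.75669580e+02],
       [-9.99970674e-01,  7.64365414e-03,  4.74464772e-04,
        -5.31410951e+01],
       [-1.65870215e-03, -1.55681349e-01, -9.87805935e-01,
         1.29675046e+03],
       [ 0.00000000e+00,  0.00000000e+00,  0.00000000e+00,
         1.00000000e+00]])} {'mtx': array([[415.66611372,   0.        , 257.82561426],
       [  0.        , 415.66611372, 192.76384486],
       [  0.        ,   0.        ,   1.        ]]), 'world_from_camera': array([[-9.29464878e-01, -2.51130882e-01,  2.70237525e-01,
         3.45927088e+02],
       [-3.68793918e-01,  6.14097087e-01, -6.97764869e-01,
         6.94920663e+02],
       [ 9.27823003e-03, -7.48209895e-01, -6.63397217e-01,
         8.33873512e+02],
       [ 0.00000000e+00,  0.00000000e+00,  0.00000000e+00,
         1.00000000e+00]])}
```

View pics/top0.png

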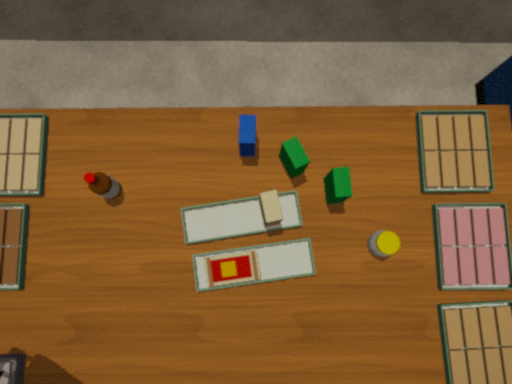

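View pics/side0.png

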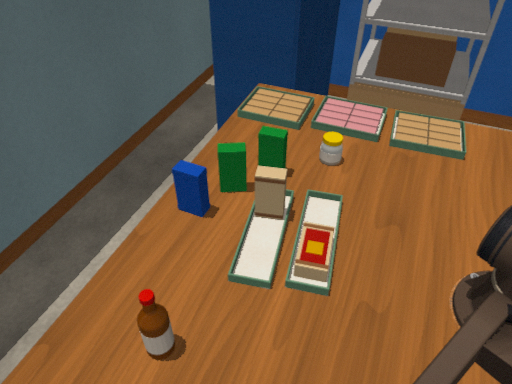

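Both images show the candidates. Top-image pixels:
- upright cream pack (270,205), in the otherwise empty far tray
- lying pack (232,269), in the full near tray
- blue block (247,135)
- green blocks (294,156) and (338,185)

I choose the one at (270,205), whose empty end is to the left (+y). The bottle is at (100,183) and the jar at (385,243). Next I'll take a crop and measure.

Run:
```python
from h import *
p,P=cloud('top0')
im=p[165:305,165:365,::-1]; cv2.imwrite('pics/crop0.png',cv2.resize(im,None,fx=4,fy=4,interpolation=cv2.INTER_CUBIC))
X,Y,Z=P[...,0],P[...,1],P[...,2]
hsv=cv2.cvtColor(p,cv2.COLOR_RGB2HSV)
# wall + floor of far tray: rectify to height
pale=(hsv[...,1]<40)&(hsv[...,2]>140)&(Z<20)
green=(hsv[...,0]>60)&(hsv[...,0]<95)&(hsv[...,1]>60)&(Z<40)
m=((pale|green)).astype(np.uint8); m[:,:170]=0;m[:,325:]=0;m[:185]=0;m[300:]=0
n,l,st,c=cv2.connectedComponentsWithStats(m)
for i in range(1,n):
    if st[i,4]>60: print(i,st[i],c[i])
    if st[i,4]>800:
        q=P[(l==i)]; r=cv2.minAreaRect(q[:,:2].astype(np.float32)); print(r, np.nanmedian(q[:,2])); print(cv2.boxPoints(r))
top=(Z>140)&(Z<165)&(np.mgrid[:384,:512][1]>240)&(np.mgrid[:384,:512][1]<300)
q=P[top];print(len(q),q.mean(0)); r=cv2.minAreaRect(q[:,:2].astype(np.float32));print(r,cv2.boxPoints(r))
for nm,(u0,u1,v0,v1) in dict(green2=(322,355,160,206),green1=(275,312,132,180),jar=(365,405,225,262),blue=(235,260,110,160),lying=(200,262,245,292)).items():
    q=P[v0:v1,u0:u1].reshape(-1,3);q=q[q[:,2]>42];print(nm,q.min(0),q.max(0))
p,P=cloud('side0')
u=P[165:220,250:290].reshape(-1,3);u=u[(u[:,2]>146)&(u[:,2]<162)];print(len(u),u.mean(0),cv2.minAreaRect(u[:,:2].astype(np.float32)))
```

```text
1 [279 195  21  32 483] [288.65010352 210.38923395]
2 [ 184  201   81   41 2287] [223.42063839 220.30913861]
((598.8970947265625, 23.885826110839844), (89.45195770263672, 225.93605041503906), 8.641304969787598) 3.486356430641763
[[537.7056  128.85147]
 [571.65204 -94.51981]
 [660.08856 -81.07982]
 [626.14215 142.29147]]
3 [ 245  241   68   39 1662] [283.99638989 260.15162455]
((479.72430419921875, -134.43646240234375), (91.61277770996094, 183.20623779296875), 7.762545108795166) 3.419908790700788
[[ 421.96503   -49.85974 ]
 [ 446.71033  -231.38713 ]
 [ 537.4836   -219.01318 ]
 [ 512.7383    -37.485794]]
5 [195 253  34  36 294] [202.67006803 270.2755102 ]
1357 [ 729.00412084 -105.86571758  150.64714396]
((741.028564453125, -123.1605224609375), (303.8544006347656, 149.20065307617188), 16.547866821289062) [[ 574.1465    -94.921326]
 [ 616.64124  -237.94238 ]
 [ 907.91064  -151.39972 ]
 [ 865.4159     -8.378662]]
green2 [ 642.72534474 -320.03617542   42.23268492] [ 726.72157979 -269.36822321  157.37459296]
green1 [ 720.764024   -211.96218851   42.30431163] [ 809.92353679 -137.57630686  155.89991989]
jar [ 492.81136611 -457.34662273   42.07423525] [ 563.18141598 -388.84450388   95.83672605]
blue [788.81383894 -68.60188443  42.33846019] [872.05908565 -22.04015751 156.1829022 ]
lying [412.00803592 -79.40191543  42.0364043 ] [509.64554207  76.48573792  56.01138394]
402 [ 621.19751785 -105.58818932  153.81379585] ((622.92529296875, -109.68991088867188), (80.80015563964844, 50.03168487548828), 11.008405685424805)
```

View pics/crop0.png

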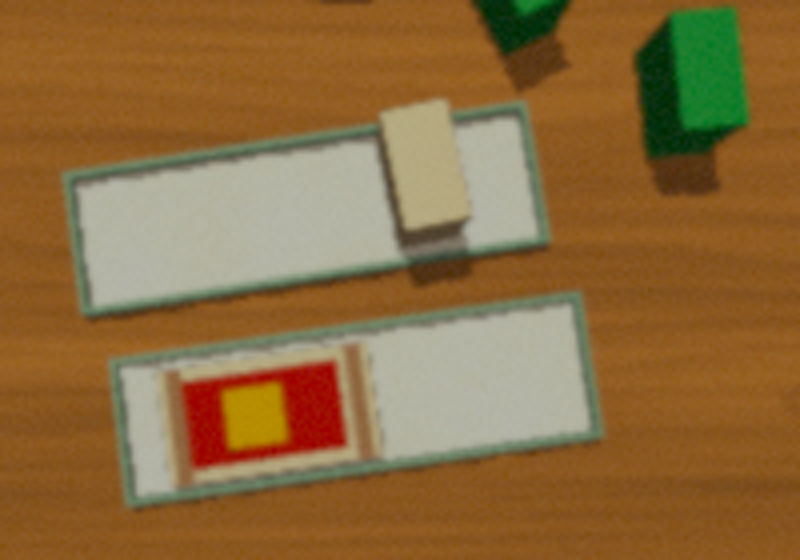

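```bash
cat >> h.py <<'E'
def unproj(f,uv,z):
    q=np.load(f+'.npz');K=q['K'];T=q['T'];uv=np.atleast_2d(uv).astype(float)
    r=np.c_[(uv-K[:2,2])/K[0,0],np.ones(len(uv))]@T[:3,:3].T
    return T[:3,3]+r*((z-T[2,3])/r[:,2])[:,None]
E
python3 - <<'E'
from h import *
p,P=cloud('top0')
c=np.array([(63,172),(525,102),(549,243),(85,318)])/4+165-.4
w=unproj('top0',c,26)[:,:2];print(w)
ctr=w.mean(0);d=(w[0]-w[1]+w[3]-w[2])/2;print('ctr',ctr,'len',np.linalg.norm(d),'ang',np.degrees(np.arctan2(d[1],d[0])),'wid',np.linalg.norm((w[0]+w[1]-w[2]-w[3])/2))
tx=d/np.linalg.norm(d);print('tx',tx,'stop',ctr+165*tx)
v,u=np.mgrid[:384,:512]
t=(P[...,2]>147)&(P[...,2]<162)&(u>250)&(u<290)&(v>183)&(v<230)
q=P[t];r=cv2.minAreaRect(q[:,:2].astype(np.float32));print(len(q),q.mean(0),r)
k=np.array([(380,114),(449,99),(468,216),(405,232)])/4+165-.4
w=unproj('top0',k,154)[:,:2];print(w,w.mean(0));d=w[0]+w[3]-w[1]-w[2];print('packang',np.degrees(np.arctan2(d[1],d[0])))
k=w.mean(0);print('pack in tray',(k-ctr)@tx,(k-ctr)@np.array([-tx[1],tx[0]]))
E
```

```text
[[ 633.47266846  148.19058221]
 [ 682.13426301 -186.82756039]
 [ 579.46467711 -201.62049045]
 [ 528.45098515  130.71850869]]
ctr [605.88064843 -27.38473998] len 337.379873944627 ang 98.49480107544464 wid 105.0912624364991
tx [-0.14771967  0.98902927] stop [581.50690307 135.80508978]
533 [ 620.55651202 -107.34612948  153.1840937 ] ((621.147705078125, -107.33473205566406), (79.74933624267578, 45.15348815917969), 11.703275680541992)
[[ 654.13218601  -78.5032964 ]
 [ 663.70966335 -123.7255025 ]
 [ 586.88904408 -134.71211137]
 [ 576.83002353  -93.81165202]] [ 620.39022924 -107.68814057]
packang 102.84421812641904
pack in tray -81.56576423354478 -2.488008393878828
```

```bash
cat >> h.py <<'E'
from scipy.spatial.transform import Rotation as Ro
TX=np.array([-.1477,.989,0]);TY=np.array([-.989,-.1477,0]);C=np.array([605.9,-27.4,0]);UZ=np.array([0,0,1.])
# desired tool: y down, z = -TY ; x = y cross z
RD=np.c_[np.cross(-UZ,-TY),-UZ,-TY]
def tr():
    s=sense();p=s['tool_pos']-C
    print('t',s['t'],'tray',np.round([p@TX,p@TY,p[2]],1),'F',np.round(s['wrist_force'],1),'gap',s['finger_gap'])
    return s
def go(tx,ty,z):
    s=tr();R=s['tcp_rot'];g=C+tx*TX+ty*TY+z*UZ
    print('shift',np.round(R.T@(g-s['tool_pos']),1),'turn',np.round(Ro.from_matrix(R.T@RD).as_rotvec(),3))
E
python3 - <<'E'
from h import *
go(-139,-2.5,214)
s=sense();R=s['tcp_rot'];p=s['tool_pos'];g=C-139*TX-2.5*TY+214*UZ
n=16
for i in range(n):
    d=(g-p)/(n-i); a=.17 if i<6 else 0
    print(np.round(R.T@d)); R=R@Ro.from_rotvec([0,a,0]).as_matrix();p=p+d
print(RD)
E
```

```text
t 0.1 tray [650.2 270.2 214.1] F [-0.5  0.  -0.4] gap 95.28923711923868
shift [ 6.434e+02  6.000e-01 -5.322e+02] turn [1.000e-03 1.024e+00 0.000e+00]
[ 40.   0. -33.]
[ 45.   0. -26.]
[ 49.   0. -18.]
[51.  0. -9.]
[52.  0. -1.]
[52.  0.  8.]
[49.  0. 17.]
[49.  0. 17.]
[49.  0. 17.]
[49.  0. 17.]
[49.  0. 17.]
[49.  0. 17.]
[49.  0. 17.]
[49.  0. 17.]
[49.  0. 17.]
[49.  0. 17.]
[[ 0.1477 -0.      0.989 ]
 [-0.989  -0.      0.1477]
 [ 0.     -1.     -0.    ]]
```

{"name": "carry_out", "arguments": {"moves": [[40,0,-33,0,0.17,0,0.4],[45,0,-26,0,0.17,0,0.4],[49,0,-18,0,0.17,0,0.4],[51,0,-9,0,0.17,0,0.4],[52,0,-1,0,0.17,0,0.4],[52,0,8,0,0.17,0,0.4],[49,0,17,0,0,0,0.4],[49,0,17,0,0,0,0.4]]}}

```text
t: 1.1
tool_pos: [432.1, 194.6, 212.3]
tcp_rot: [[0.123, -0.002, 0.992], [-0.992, -0.003, 0.123], [0.002, -1.0, -0.003]]
wrist_force: [0.1, 0.2, -0.3]
finger_gap: 29.3
```

```bash
python3 -c "
from h import *
go(-139,-2.5,214)"
```

```text
t 1.1 tray [245.2 139.1 212.3] F [ 0.1  0.2 -0.3] gap 29.27110324018489
shift [380.6  -1.2 151.2] turn [ 0.003 -0.025  0.002]
```

{"name": "carry_out", "arguments": {"moves": [[48,0,19,0,-0.025,0,0.4],[48,0,19,0,0,0,0.4],[48,0,19,0,0,0,0.4],[48,0,19,0,0,0,0.4],[48,0,19,0,0,0,0.4],[48,0,19,0,0,0,0.4],[48,0,19,0,0,0,0.4],[48,0,19,0,0,0,0.4]]}}

```text
t: 2.1
tool_pos: [642.3, -176.8, 211.3]
tcp_rot: [[0.147, -0.005, 0.989], [-0.989, -0.002, 0.147], [0.001, -1.0, -0.005]]
wrist_force: [0.3, 0.9, -0.3]
finger_gap: 28.5
```

```bash
python3 -c "
from h import *
go(-139,-2.5,130)"
```

```text
t 2.1 tray [-153.2  -14.   211.3] F [ 0.3  0.9 -0.3] gap 28.527284930945395
shift [-14.2  81.3 -11.1] turn [ 0.005 -0.001  0.001]
```

{"name": "carry_out", "arguments": {"moves": [[0,25,-6,0.005,0,0,0.4],[0,25,-5,0,0,0,0.4],[0,25,0,0,0,0,0.4],[-5,6,0,0,0,0,0.4],[0,0,0,0,0,0,0.4]]}}

```text
t: 2.72
tool_pos: [631.0, -177.5, 126.1]
tcp_rot: [[0.143, -0.001, 0.99], [-0.99, -0.0, 0.143], [0.0, -1.0, -0.002]]
wrist_force: [0.9, -0.2, 0.5]
finger_gap: 28.8
```

```bash
python3 -c "
from h import *
go(-119,-2.5,130);snap('side','side1');snap('top','top1')"
```

```text
t 2.725 tray [-152.1   -2.6  126.1] F [ 0.9 -0.2  0.5] gap 28.792793066190736
shift [-33.1  -3.9  -0.3] turn [ 0.002 -0.005  0.   ]
```

View pics/side1.png

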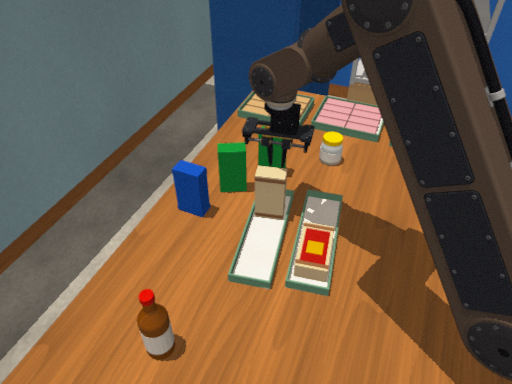

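The fingers stand just behind the pack, at about (275,155), clear of the green block. Now I'll push slowly.

{"name": "carry_out", "arguments": {"moves": [[-15,-3,0,0,0,0,0.4],[-15,-3,0,0,0,0,0.4],[-6,0,0,0,0,0,0.4],[-6,0,0,0,0,0,0.4],[-6,0,0,0,0,0,0.4],[-6,0,0,0,0,0,0.4]]}}

```text
t: 3.58
tool_pos: [623.8, -120.5, 135.6]
tcp_rot: [[0.143, 0.003, 0.99], [-0.99, -0.002, 0.143], [0.003, -1.0, 0.003]]
wrist_force: [-0.7, -0.8, 0.5]
finger_gap: 28.3
```

```bash
python3 -c "
from h import *
go(-70,-2.5,132);snap('side','side2')"
```

```text
t 3.575 tray [-94.7  -4.  135.6] F [-0.7 -0.8  0.5] gap 28.26748405361113
shift [-24.7   3.6  -1.6] turn [-0.003 -0.004  0.003]
```

View pics/side2.png

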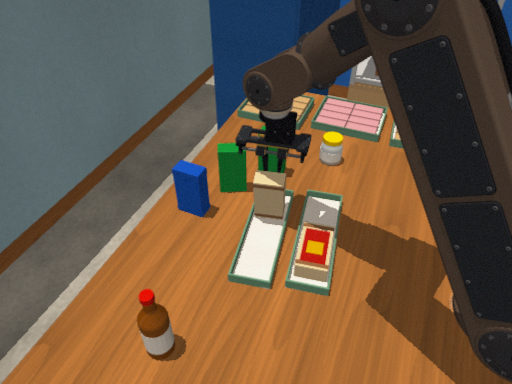

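The pack leans forward; its top edge has moved from row 168 to 173 and the foot has stayed put. I'll continue.

{"name": "carry_out", "arguments": {"moves": [[-6,2,0,0,0,0,0.4],[-6,2,0,0,0,0,0.4],[-6,0,0,0,0,0,0.4],[-6,0,0,0,0,0,0.4],[-5,0,0,0,0,0,0.4]]}}

```text
t: 4.25
tool_pos: [619.1, -89.4, 130.7]
tcp_rot: [[0.143, 0.002, 0.99], [-0.99, -0.002, 0.143], [0.002, -1.0, 0.002]]
wrist_force: [0.2, -0.5, -0.1]
finger_gap: 28.6
```

```bash
python3 -c "
from h import *
go(-65,-2.5,132);snap('side','side3')"
```

```text
t 4.25 tray [-63.2  -3.9 130.7] F [ 0.2 -0.5 -0.1] gap 28.597863550360955
shift [ 1.8 -1.3 -1.4] turn [-0.002 -0.005  0.002]
```

View pics/side3.png

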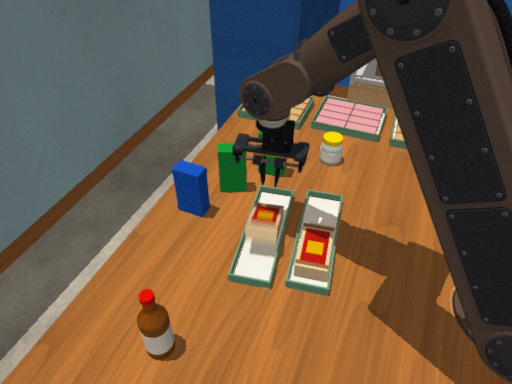

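It is falling, label upward. I'll draw the fingers back while it settles, then look.

{"name": "carry_out", "arguments": {"moves": [[12,0,0,0,0,0,0.4],[12,0,0,0,0,0,0.4],[12,0,0,0,0,0,0.4],[0,0,0,0,0,0,0.4],[0,0,0,0,0,0,0.4]]}}

```text
t: 4.92
tool_pos: [624.7, -128.4, 130.9]
tcp_rot: [[0.142, 0.003, 0.99], [-0.99, -0.002, 0.142], [0.002, -1.0, 0.002]]
wrist_force: [0.3, 1.2, 0.2]
finger_gap: 28.5
```

```bash
cat >> h.py <<'E'
def lying(f):
    p,P=cloud(f);q=(P-C);X=q@TX;Y=q@TY;Z=P[...,2]
    m=(Z>40)&(Z<62)&(X>-75)&(X<170)&(abs(Y)<52)
    hsv=cv2.cvtColor(p,cv2.COLOR_RGB2HSV)
    a=np.c_[X[m],Y[m]].astype(np.float32)
    print(m.sum(),'z',np.median(Z[m]),'X pct',np.percentile(a[:,0],[.5,2,98,99.5]),cv2.minAreaRect(a))
E
python3 -c "
from h import *
tr();snap('side','side4');snap('top','top4');lying('side4');lying('top4')
a=cv2.imread('pics/side4.png');b=cv2.imread('pics/top4.png')
cv2.imwrite('pics/m4.png',np.hstack([cv2.resize(a[150:300,190:360],(400,353)),cv2.resize(b[165:305,165:325],(400,353))]))"
```

```text
t 4.925 tray [-102.6   -3.6  130.9] F [0.3 1.2 0.2] gap 28.52478405510519
1386 z 49.97680729069816 X pct [-53.15470886 -49.88959541  95.65688629  96.75539684] ((20.723358154296875, -6.601234436035156), (80.87910461425781, 153.0200958251953), 88.06057739257812)
1101 z 48.74167114338138 X pct [-23.64960003 -17.49938393  95.96243286  97.99800873] ((35.29924392700195, -5.519123077392578), (80.27120971679688, 126.77779388427734), 87.80745697021484)
```

View pics/m4.png

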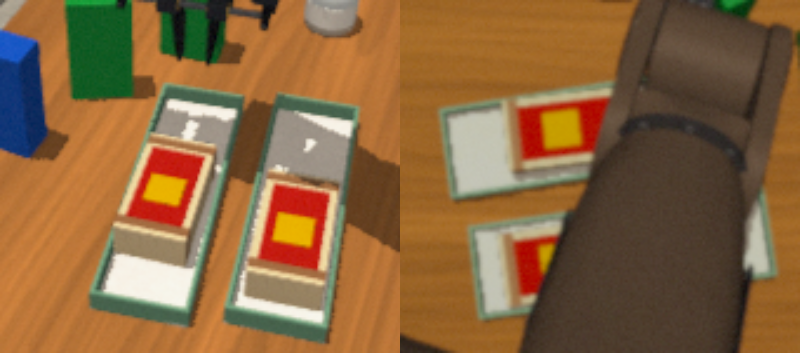

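The pack lies flat, label up, spanning tray x from −53 to 97, about 68 mm short of the wall. Before lowering behind it, I'll check the clearance from the gripper body to the green block.

```bash
python3 -c "
from h import *
for f in('top0','side0'):
  p,P=cloud(f);q=P-C;X=q@TX;Y=q@TY;Z=P[...,2]
  m=(Z>60)&(Z<170)&(X>-300)&(X<60)&(Y<-60)&(Y>-280)
  for x0 in(-102,-78):
    d=np.hypot(np.maximum(abs(X[m]-x0)-37.5,0),np.maximum(abs(Y[m]+4)-90,0));i=d.argmin();print(f,x0,d[i],X[m][i],Y[m][i],Z[m][i])
go(-80,-4,15)
"
```

```text
top0 -102 19.22911646588553 -156.3242723757736 -103.31143270847033 103.89060930935898
top0 -78 41.87271180728235 -156.3242723757736 -103.31143270847033 103.89060930935898
side0 -102 18.565860038902514 -156.22378807478455 -102.06263427260664 67.02373287463604
side0 -78 40.94420424644718 -153.7013175165413 -108.7338793729003 146.79164438504222
t 5.025 tray [-102.3   -3.7  130.9] F [-0.4 -0.1  0.3] gap 28.620617271483425
shift [-2.260e+01  1.159e+02 -1.000e-01] turn [-0.002 -0.005  0.002]
```

{"name": "carry_out", "arguments": {"moves": [[-10,0,0,0,0,0,0.4],[-10,0,0,0,0,0,0.4],[0,0,0,0,0,0,0.4],[0,30,0,0,0,0,0.4],[0,30,0,0,0,0,0.4],[0,30,0,0,0,0,0.4],[0,12,0,0,0,0,0.4],[0,0,0,0,0,0,0.4]]}}

```text
t: 6.02
tool_pos: [623.1, -105.1, 27.8]
tcp_rot: [[0.146, 0.006, 0.989], [-0.989, -0.003, 0.146], [0.004, -1.0, 0.005]]
wrist_force: [0.9, 0.8, 0.4]
finger_gap: 28.6
```

```bash
python3 -c "
from h import *
go(-70,-5,16);snap('side','side5');lying('side5')"
```

```text
t 6.025 tray [-79.4  -5.5  27.8] F [0.9 0.8 0.4] gap 28.575241815911458
shift [-9.5 11.8 -0.6] turn [-0.005 -0.002  0.004]
1416 z 49.943545360048006 X pct [-71.53481579 -68.48156357  95.75172043  96.8766077 ] ((12.6143798828125, -6.528594970703125), (81.38641357421875, 171.4472198486328), 88.19029235839844)
```

View pics/side5.png

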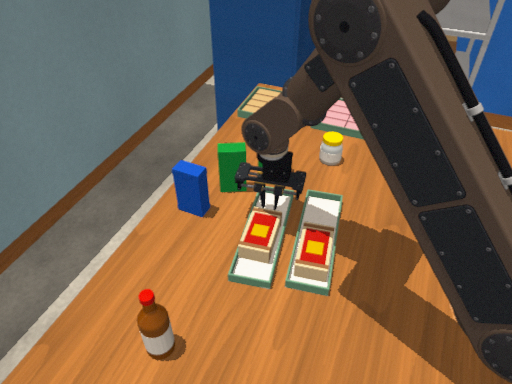

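The fingers are behind the pack's rear end, at about (265,205), inside the tray. I'll lower a bit more and push.

{"name": "carry_out", "arguments": {"moves": [[0,9,0,0,0,0,0.4],[-8,1,0,0,0,0,0.4],[-10,0,0,0,0,0,0.4],[-10,0,0,0,0,0,0.4],[-10,0,0,0,0,0,0.4],[-10,0,0,0,0,0,0.4]]}}

```text
t: 6.82
tool_pos: [617.2, -55.1, 20.3]
tcp_rot: [[0.145, 0.011, 0.989], [-0.989, -0.004, 0.145], [0.006, -1.0, 0.01]]
wrist_force: [0.3, -0.5, -0.5]
finger_gap: 28.8
```

```bash
python3 -c "
from h import *
go(5,-4,18);snap('side','side6');lying('side6')"
```

```text
t 6.825 tray [-29.1  -7.1  20.3] F [ 0.3 -0.5 -0.5] gap 28.774577713681712
shift [-34.1   2.   -3.2] turn [-0.01  -0.002  0.006]
1516 z 49.96143658302594 X pct [-29.95436206 -19.43104668 131.26513824 132.18701973] ((45.464988708496094, -4.8599395751953125), (81.44087982177734, 176.163818359375), 89.89671325683594)
```

View pics/side6.png

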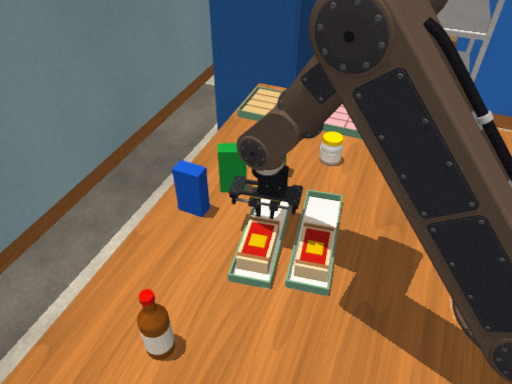

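The pack slides straight, with its leading end at 132 and about 33 mm to go.

{"name": "carry_out", "arguments": {"moves": [[-8,0,-2,-0.01,0,0.006,0.4],[-8,0,-1,0,0,0,0.4],[-8,0,0,0,0,0,0.4],[-3,0,0,0,0,0,0.4]]}}

```text
t: 7.38
tool_pos: [609.8, -26.0, 20.3]
tcp_rot: [[0.146, -0.0, 0.989], [-0.989, 0.0, 0.146], [-0.0, -1.0, -0.0]]
wrist_force: [-0.2, -1.8, -0.2]
finger_gap: 28.8
```

{"name": "carry_out", "arguments": {"moves": [[-3,0,0,0,0,0,0.4],[-3,0,0,0,0,0,0.4]]}}

```text
t: 7.62
tool_pos: [610.1, -23.8, 21.0]
tcp_rot: [[0.148, 0.002, 0.989], [-0.989, -0.005, 0.148], [0.005, -1.0, 0.002]]
wrist_force: [-1.6, -34.2, 2.8]
finger_gap: 28.6
```

```bash
python3 -c "
from h import *
go(5,-4,18);snap('side','side7');lying('side7')"
```

```text
t 7.625 tray [ 3.  -4.6 21. ] F [ -1.6 -34.2   2.8] gap 28.59708365091058
shift [-2.   3.  -0.6] turn [-0.002  0.001  0.005]
1619 z 50.226914753619326 X pct [  4.52094332  12.71167297 162.70166565 163.81815369] ((78.17854309082031, -1.9842376708984375), (173.74220275878906, 80.8835220336914), 0.2615051865577698)
```

A push force of 34 N builds up with the leading end at about 164, so the pack is home. I'll back off gently and raise.

{"name": "carry_out", "arguments": {"moves": [[4,0,0,0,0,0,0.4],[10,0,0,0,0,0,0.4],[12,0,0,0,0,0,0.4],[0,-40,0,0,0,0,0.4],[0,-50,0,0,0,0,0.4],[0,-60,0,0,0,0,0.4],[0,-40,0,0,0,0,0.4],[0,0,0,0,0,0,0.4]]}}

```text
t: 8.68
tool_pos: [613.8, -52.9, 216.3]
tcp_rot: [[0.146, 0.0, 0.989], [-0.989, -0.003, 0.146], [0.003, -1.0, -0.0]]
wrist_force: [-0.7, -0.5, -0.2]
finger_gap: 28.6
```

```bash
python3 -c "
from h import *
tr();snap('side','side8');snap('top','top8');lying('side8');lying('top8')
a=cv2.imread('pics/side8.png');b=cv2.imread('pics/top8.png')
cv2.imwrite('pics/m8.png',np.hstack([cv2.resize(a[150:300,190:360],(400,353),interpolation=2),cv2.resize(b[165:305,165:325],(400,353),interpolation=2)]))"
```

```text
t 8.675 tray [-26.4  -4.  216.3] F [-0.7 -0.5 -0.2] gap 28.596341309008437
1587 z 49.97152996580121 X pct [ 13.65805197  17.4233886  162.85209167 163.55837891] ((87.98159790039062, -1.8501129150390625), (153.59400939941406, 80.6921157836914), 0.10688377171754837)
611 z 48.695440724672835 X pct [ 17.98500299  25.03512192 163.89030151 165.10410919] ((91.00433349609375, -0.4212760925292969), (80.58081817626953, 148.7781219482422), 89.98310852050781)
```

View pics/m8.png

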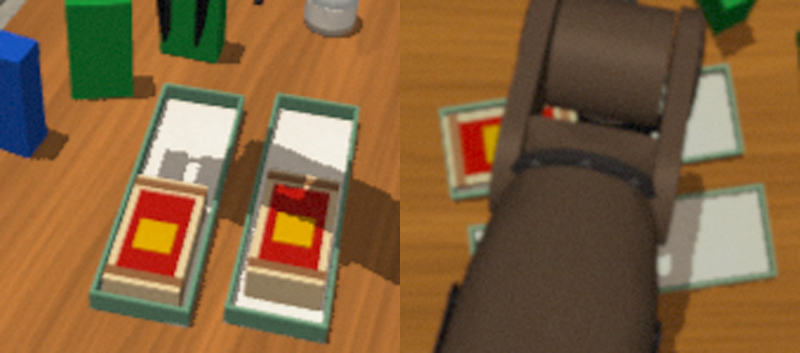

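The picture shows the pack lying label up with its leading end against the tray's +x wall. In the left half, the end is at about (145,280). The leading edge reads the same with and without load, so it didn't spring back. Handing in.

```bash
python3 -c "
from rig import *
print(hand_in(),sense()['t'])"
```

```text
the job is handed in; nothing more can be done
the job is handed in; nothing more can be done
```

The halva pack now lies flat and label up in its tray, with its leading end against the wall at the empty end. I tipped it over with the half-open fingers near its top, then pushed it along from behind its foot end. I never gripped or lifted it, and handed in at about 8.8 s.

**Last checks:**
- **Home against the wall:** the push force rose to about 34 N at the end. After I withdrew, the leading end measured 163.6 mm (side camera) and 165.1 mm (top camera) against a nominal 165 mm. The two cameras disagree by about 1.5 mm, which is within the 2 mm calibration. It did not spring back.
- **Lying flat and straight:** its top is 49–50 mm above the counter, and it is within about 0.1° of the tray's direction.
- **Arm clear:** the fingers were about 216 mm up and touching nothing, with no contact force showing.
- **Other items:** the arm touched nothing but the pack. In the side-camera pictures the other pack shows no movement. I did not re-measure it, the jar or the bottle, and the bottle was outside the last crop I viewed.

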